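# Pack up the low bracket and fit the shelf board

## Robot

A 6-joint arm with a two-finger parallel gripper is mounted at the origin on the work surface. World frame = base frame: x ahead of the robot, y to its left, z up, the work surface at z = 0. Lengths are in m, angles in rad, forces in N, time in s.
With the tool pointing down it reaches from about 0.35 to 0.775 m from the base axis. Payload 7.3 kg.
Tool frame: the origin (TCP) lies midway between the tips of the shut fingers; the grasp point (between the pads) lies 19 mm behind it (hold_point_z is the distance from the TCP to the grasp point, in m); z points along the fingers, y is the line along which they close (so a half turn about z gives the same grasp; the last joint's range is limited). The gripper opens to 92 mm and grips with 3 to 60 N. Pads are 19 mm wide; open, the fingers measure 130 mm over their backs; the gripper's body (75 mm by 190 mm) begins 47 mm behind the grasp point.
Start: joints at [-1.322, 0.342, 1.524, -0, 1.275, -0.146], TCP at [0.202, -0.485, 0.227] pointing down, gripper open.
Joint ranges: [-2.53, 2.53], [-0.77, 2.02], [0.04, 2.7], [-1, 4.14], [0.28, 2.66], [-3.11, 3.11]. Speed limits (rad/s): [2.57, 2.57, 3.14, 3.14, 3.14, 3.14].

## Interface

Orientations are given as a rotation vector (axis times angle).
In Python, from plant import * gives the robot as it stands.
- The arm moves only by the tool apply_moves, never from a script. Its argument "deltas" is a list of rows, each an object with "offset": the shift along the tool's x, y, z in mm, a list of three; "turn": the turn about the tool's z in degrees; "jaw": the finger opening in mm, from 0 to 91.8. In form: [{"offset": [tx, ty, tz], "turn": turn, "jaw": jaw}, ...]. A call has 1 to 8 rows; each row shifts and turns the commanded pose from where the row before left it, along the tool's axes as they then stand; what a row does not reach is not made up. A row lasts 1/12 s, in which the tool goes at most 41.7 mm and 7.16 degrees, less where a joint would pass 70% of its speed; a pose out of reach is approached as far as the arm can. A call with a gripper value outside its range is refused whole. The fingers move at their own pace and stop on an object; "force" is the grip in N (left out, the last holds). Time passes only in rows, so rows that do not move let the fingers close. It gives the time, the measured TCP pose, the force, the opening and the grip force at its end, in the units of the state.
- read_state(): the state, without advancing time (a new reading comes with each control period).
- capture(name): name is "scene" or "top" or "wrist"; returns a dict with "img" (480x640x3 uint8, red, green, blue), "depth" (480x640 float32, m along the optical axis (not along the pixel's ray), 0 where there is no reading), "mtx" (3x3 intrinsics, pixels), "view" (4x4, takes a point from world to camera coordinates); the wrist camera has in their place "T_tool_cam" (4x4, takes a point from camera to tool coordinates, whose origin is the TCP and whose axes are the flange's). Camera axes: x right, y down, z forward; pixel columns grow to the right and rows downward; lengths in m; the calibration is good to about 2 mm. A picture is of the moment at which its call begins: read the wrist's pose just before it.
- close_job(): hands the job in; it is judged then, once.
The state is a dict: "time": time; "joints": joint angles; "qd": joint speeds; "tau": joint torques, N m; "tool_pos": TCP position; "tcp_rot": TCP orientation; "force": force on the tool from outside, world axes, zero at the start; "wrist_torque": the same for the moment, N m; "opening": finger opening in m; "finger_force": force on a finger pad.
Only numpy, scipy, OpenCV 4.12 (cv2) and the standard library are available. Lean on these libraries where they do the work, as an engineer would, in place of code of your own. Each camera call takes 0.05 s, during which the arm holds its last target. There are 200 camera calls.

## Task

One of the two white brackets sits too low: pick the two coloured packers that together bring it up exactly level with the high one, lay the thicker on the middle of the low bracket and the thinner on top of it. Then lay the wooden board level across the high bracket and the packers, centred between the two, and last stand the pasta jar upright on the middle of the board. Leave the packer that is not needed and the tin of screws where they are.

Things in the scene. Friction and masses are not known exactly. Their poses are not given: they have to be found in the camera images.
- high_bracket: the higher of two fixed white chipped steel brackets (inverted U). Flat top plate 90 mm (own x) by 70 mm (own y), its upper face 60 mm above the table. Small screwed feet reach 62 mm either way along its x. Origin at the centre of its underside, on the table; z up. The other bracket stands 190 to 210 mm away along its y axis (on either side, yaw the same), in line to within about 4 mm
- low_bracket: the lower fixed white bracket, the same shape, top plate 90 mm (own x) by 70 mm (own y), its upper face only 32 mm above the table, so 28 mm lower than the high one. Origin at the centre of its underside, on the table; its yaw equals the high bracket's
- thin_packer: plain plastic packer plate, yellow, 70 mm long (own x) by 45 mm wide (own y) and 8 mm thick, lying flat on the table, two small black dots on top; origin at the centre of its underside, z up. 30 g
- mid_packer: plain plastic packer plate, blue, 70 mm long (own x) by 45 mm wide (own y) and 14 mm thick, lying flat on the table, two small black dots on top; origin at the centre of its underside, z up. 45 g
- thick_packer: plain plastic packer plate, red, 70 mm long (own x) by 45 mm wide (own y) and 20 mm thick, lying flat on the table, two small black dots on top; origin at the centre of its underside, z up. 60 g
- shelf_board: dark wooden shelf board, 64 mm wide (own x), 280 mm long (own y), 18 mm thick, about 250 g, lying flat on the table; origin at the centre of its underside, z up
- pasta_jar: clear jar of yellow pasta with a cork lid, standing upright, about 300 g: glass 60 mm in diameter and 80 mm high, cork 48 mm in diameter on top up to 96 mm; origin at the centre of its underside, z up
- screw_tin: shallow round metal tin of brass screws, 56 mm in diameter and 20 mm high, loose on the table midway between the brackets (the board passes 40 mm above it); to be left alone; origin at the centre of its underside
There are look-alikes about, which are no part of the job. Of the things like the thin_packer, leave any that is grey; of the rest the smaller one is meant.

How it is judged:
By the outcome, as a careful person would: the job done as asked, in the order asked, and still so for the second after the job is handed in, with the robot touching nothing.
It also fails if it takes over 112 s, if anything falls off the work surface, if the arm or the gripper's body presses on something with over 40 N, if the wrist force passes 120 N, or if a joint passes its speed limit or range.

## Working session

There is one attempt and no reset: what is moved stays moved. The work goes in short steps, Python scripts to look and compute and a tool call to move; the robot and the scene stay as the last step left them, time stands still between calls to the robot, and variables do not carry over. Pictures are saved under pics/ and viewed, at most 14 in all, crops included, and the job is handed in when it is done.

Besides the shell and the picture viewer there is one more tool, called after "Emit:" by a JSON object that holds its "op" and its "data", one argument or row to a line. apply_moves: Moves the arm, as the interface text tells. Its arguments: {"type":"object","properties":{"deltas":{"type":"array"},"force":{"type":"number"}},"required":["deltas"]}

```bash
ls; mkdir -p pics; python3 - <<'E'
from plant import *
import cv2,numpy as np
s=read_state();print({k:np.round(v,4) for k,v in s.items()})
for n in ("top","scene"):
    c=capture(n);cv2.imwrite(f"pics/{n}0.png",c["img"][:,:,::-1]);np.savez(f"{n}0.npz",**c)
    print(n,c["mtx"],c["view"])
E
```

```text
pics
{'time': np.float64(0.0), 'joints': array([-1.322 ,  0.3427,  1.525 , -0.    ,  1.2754, -0.146 ]), 'qd': array([ 0.0001,  0.0011, -0.0009, -0.0014,  0.0006, -0.0002]), 'tau': array([-3.00000e-04, -4.31244e+01, -2.44215e+01,  7.18000e-02,
        5.62000e-02, -1.00000e-04]), 'tool_pos': array([ 0.2018, -0.4842,  0.226 ]), 'tcp_rot': array([-3.079e+00, -6.159e-01,  2.000e-04]), 'force': array([-0.0559, -0.4471, -0.0935]), 'wrist_torque': array([-0.0148, -0.0041,  0.015 ]), 'finger_force': np.float64(0.0), 'opening': np.float64(0.0914)}
top [[519.02593648   0.         321.10531406]
 [  0.         519.02593648 236.75801409]
 [  0.           0.           1.        ]] [[ 0.00744403 -0.99996014  0.00492976 -0.00234568]
 [-0.9953508  -0.00788296 -0.0959929   0.50091394]
 [ 0.09602793 -0.00419227 -0.99536981  1.08338129]
 [ 0.          0.          0.          1.        ]]
scene [[488.64870843   0.         323.39977638]
 [  0.         488.64870843 236.06629216]
 [  0.           0.           1.        ]] [[ 0.75194171  0.65901146  0.01695785 -0.38370723]
 [ 0.50117173 -0.5547546  -0.66413419 -0.22758718]
 [-0.4282646   0.50788899 -0.74742104  1.08052684]
 [ 0.          0.          0.          1.        ]]
```

View pics/top0.png

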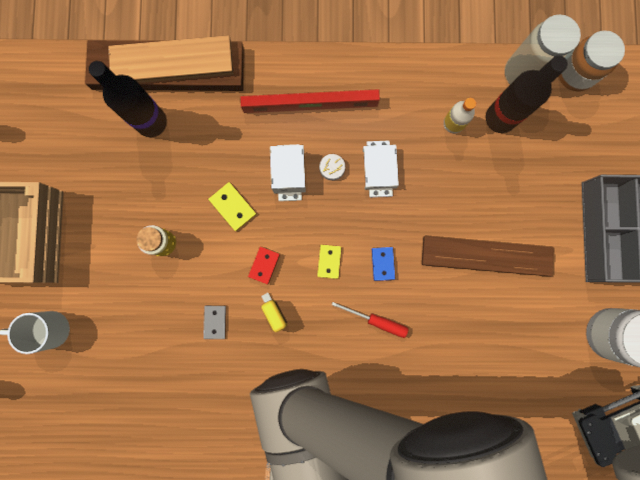

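View pics/scene0.png

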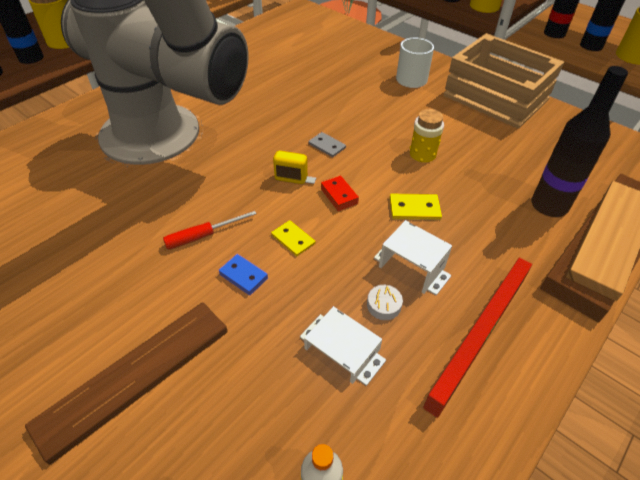

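Top view candidates for the thin packer are small yellow (329,261), large yellow (232,206) and grey (215,322). The small yellow is the one meant. The thick packer is red (264,265), not the red bar (310,100) or the screwdriver (388,325). Blue (383,264) stays. The board is dark (488,255), the jar is at (153,241), and the brackets are at (288,168) and (381,168).

```bash
cat > h.py <<'E'
import numpy as np,cv2
def cam(c): 
    V=c["view"];return c["mtx"],V[:3,:3],V[:3,3]
def cast(c,uv,z):
    K,R,t=cam(c);uv=np.atleast_2d(uv).astype(float)
    d=(R.T@np.linalg.inv(K)@np.c_[uv,np.ones(len(uv))].T).T;o=-R.T@t
    return o+d*((z-o[2])/d[:,2])[:,None]
def cloud(c):
    K,R,t=cam(c);v,u=np.mgrid[:480,:640];D=c["depth"]
    p=np.stack([(u-K[0,2])/K[0,0]*D,(v-K[1,2])/K[1,1]*D,D],-1)
    return (p-t)@R
def rect(P):
    (x,y),(a,b),th=cv2.minAreaRect((P[:,:2]*1000).astype(np.float32))
    if a<b:a,b,th=b,a,th+90
    return np.round([x,y,a,b,(th+90)%180-90],1)
def blob(m,u,v):
    n,l=cv2.connectedComponents(m.astype(np.uint8));return l==l[v,u]
E
python3 - <<'E'
from h import *
c=dict(np.load("top0.npz"));W=cloud(c);hsv=cv2.cvtColor(c["img"],cv2.COLOR_RGB2HSV);H,S,V=[hsv[...,i].astype(int) for i in range(3)]
z=W[...,2]; print("table z",np.median(z[280:310,300:330]), z[280:310,300:330].std())
red=((H<5)|(H>172))&(S>190)&(V>80);yel=(abs(H-29)<5)&(S>180)&(V>100);blu=(abs(H-112)<12)&(S>150);wh=(S<40)&(V>190)
for n,m,u,v,h in [("red",red,264,258,.02),("yel",yel,329,262,.008),("YEL",yel,232,206,.008),("blue",blu,383,264,.014),("brL",wh,288,168,None),("brR",wh,381,168,None),("board",(V<110)&(S>100),488,250,.018)]:
    b=blob(m,u,v);zz=z[b];hh=h or np.median(zz)
    uv=np.argwhere(b)[:,::-1]
    print(n,b.sum(),"z",np.round(np.percentile(zz,[5,50,95]),4),"ray",rect(cast(c,uv,hh)), "cloudtop",rect(W[b&(abs(z-hh)<.006)]), "med",np.round(np.median(W[b],0),4))
for n,u,v in [("jar",152,240),("tin",332,167)]:
    print(n,W[v-3:v+4,u-3:u+4].reshape(-1,3).mean(0))
s=dict(np.load("scene0.npz"));a=c["img"][140:340,130:420,::-1]
cv2.imwrite("pics/crop.png",cv2.resize(a,None,fx=2.7,fy=2.7,interpolation=cv2.INTER_CUBIC))
E
```

```text
table z -0.00046101899883559523 0.07499786915568595
red 638 z [0.0157 0.0195 0.0229] ray [440.2 123.4  69.   44.4 -20.7] cloudtop [440.3 123.6  69.   44.5 -20.7] med [0.4399 0.1233 0.0195]
yel 307156 z [-7.493e-01  1.000e-04  5.019e-01] ray [ 5.1820e+02  1.4000e+00  1.4471e+03  1.0459e+03 -8.9400e+01] cloudtop [ 472.7    4.5 1441.4  953.2  -89.7] med [4.942e-01 6.100e-03 1.000e-04]
YEL 307156 z [-7.493e-01  1.000e-04  5.019e-01] ray [ 5.1820e+02  1.4000e+00  1.4471e+03  1.0459e+03 -8.9400e+01] cloudtop [ 472.7    4.5 1441.4  953.2  -89.7] med [4.942e-01 6.100e-03 1.000e-04]
blue 588 z [0.0101 0.0135 0.0169] ray [ 445.3 -131.1   66.7   42.8    3.8] cloudtop [ 445.5 -131.4   66.9   42.6    3.8] med [ 0.4445 -0.1311  0.0135]
brL 1390 z [0.0557 0.0593 0.0625] ray [646.4  74.5  90.4  70.    3.6] cloudtop [646.   74.1  90.3  69.4   3.8] med [0.6456 0.0742 0.0593]
brR 1375 z [0.0058 0.0314 0.0349] ray [ 660.7 -124.7   98.6   70.3    2.8] cloudtop [ 655.9 -125.4   90.3   68.8    3. ] med [ 0.6582 -0.1241  0.0314]
board 293679 z [-0.7496 -0.      0.5204] ray [ 5.1710e+02  1.4000e+00  1.4341e+03  1.0365e+03 -8.9400e+01] cloudtop [ 517.6  -12.2 1354.6  899.2  -70.7] med [ 0.4846  0.0025 -0.    ]
jar [0.48492907 0.33864646 0.09493422]
tin [ 0.65376602 -0.02104419  0.01920995]
```

View pics/crop.png

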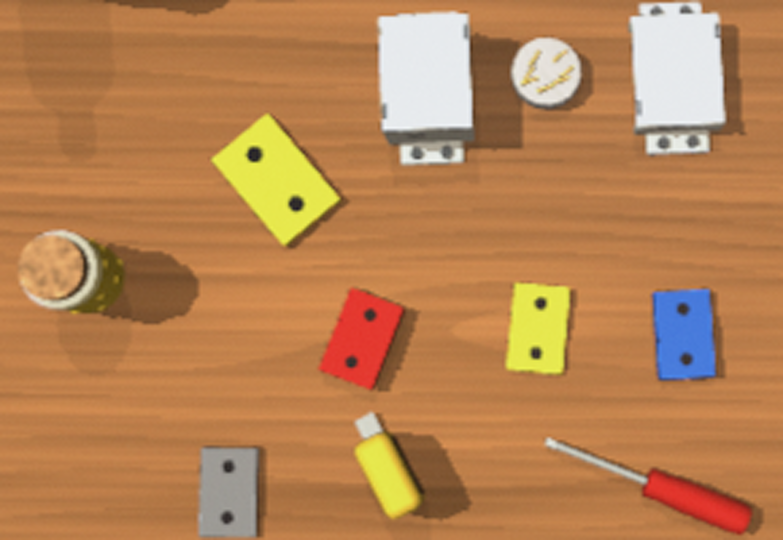

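The crop confirms it: red packer at crop (362,338), small yellow (540,328) clearly smaller than the big yellow (275,180), grey at (230,492). The left bracket is the high one (z 59) and the right one is low (z 31). Next I measure the yellow packer and board, and make a helper for offsets.

```bash
cat > go.py <<'E'
import sys,numpy as np
from scipy.spatial.transform import Rotation as Ro
from plant import *
def go(pts,s=None):
    s=s or read_state();p=np.array(s["tool_pos"])*1000;R=Ro.from_rotvec(s["tcp_rot"]).as_matrix()
    psi=np.degrees(np.arctan2(R[1,0],R[0,0]))
    print("t %.2f pos %s psi %.2f tiltz %s open %.4f ff %.1f F %s j %s"%(s["time"],p.round(1),psi,R[:,2].round(3),s["opening"],s["finger_force"],np.round(s["force"],1),np.round(s["joints"],2)))
    for x,y,z,ps in pts:  # translate first in the tool axes, then turn
        d=np.array([x,y,z])-p;o=R.T@d
        t=-((ps-psi+180)%360-180);print("  to",(x,y,z,ps),"offset",o.round(1),"len %.0f"%np.linalg.norm(o),"turn %.1f"%t)
        p=np.array([x,y,z]);psi=ps;a=np.radians(ps);R=np.array([[np.cos(a),np.sin(a),0],[np.sin(a),-np.cos(a),0],[0,0,-1]])
E
python3 - <<'E'
from h import *
from go import go
c=dict(np.load("top0.npz"));W=cloud(c);hsv=cv2.cvtColor(c["img"],cv2.COLOR_RGB2HSV);z=W[...,2];H,S,V=[hsv[...,i].astype(int) for i in range(3)]
print(hsv[262,325],hsv[255,470],hsv[280,470])
for n,m,u,v,h in [("yel",(H>24)&(H<36)&(S>150),325,262,.008),("board",(z>.011)&(z<.03),488,255,.018)]:
    b=blob(m,u,v);print(n,b.sum(),np.median(z[b]),rect(cast(c,np.argwhere(b)[:,::-1],h)))
m=(abs(z-.0945)<.005);b=blob(m,152,240);print("cork",b.sum(),rect(W[b]),W[b].mean(0))
go([(450,-250,200,-20.7),(440.3,123.5,200,-20.7)])
E
```

```text
[ 31 170 232] [ 11 149 116] [ 14 157 185]
yel 644 0.007437802710189744 [449.8 -15.7  69.3  44.9  -5. ]
board 3876 0.01760850680382193 [ 464.6 -355.8  280.7   64.    85.4]
cork 461 [488.8 345.1  47.4  46.9  43.3] [0.48816211 0.34486852 0.09487142]
t 0.10 pos [ 201.9 -484.3  226.1] psi 22.62 tiltz [-0.     0.001 -1.   ] open 0.0917 ff 0.0 F [-0.3  0.7  0.2] j [-1.32  0.34  1.52 -0.    1.28 -0.15]
  to (450, -250, 200, -20.7) offset [ 319.1 -120.7   26.3] len 342 turn 43.3
  to (440.3, 123.5, 200, -20.7) offset [-141.1 -346.     0. ] len 374 turn -0.0
```

Emit:
{"op": "apply_moves", "data": {
  "deltas": [
    {"offset":[32,-12,0],"turn":0,"jaw":70},
    {"offset":[32,-12,0],"turn":0,"jaw":70},
    {"offset":[32,-12,0],"turn":0,"jaw":70},
    {"offset":[32,-12,0],"turn":0,"jaw":70},
    {"offset":[32,-12,0],"turn":0,"jaw":70},
    {"offset":[32,-12,0],"turn":0,"jaw":70},
    {"offset":[32,-12,0],"turn":0,"jaw":70},
    {"offset":[32,-12,0],"turn":0,"jaw":70}
  ]
}}

```text
time: 0.77
tool_pos: [0.4022, -0.2961, 0.2265]
tcp_rot: [-3.08, -0.616, 0.001]
force: [0.2, -0.6, -0.2]
opening: 0.0702
finger_force: 0.0
```

Emit:
{"op": "apply_moves", "data": {
  "deltas": [
    {"offset":[32,-12,0],"turn":0,"jaw":70},
    {"offset":[32,-12,0],"turn":0,"jaw":70},
    {"offset":[0,0,0],"turn":7,"jaw":70},
    {"offset":[0,0,0],"turn":7,"jaw":70},
    {"offset":[0,0,0],"turn":7,"jaw":70},
    {"offset":[0,0,0],"turn":7,"jaw":70},
    {"offset":[0,0,0],"turn":7,"jaw":70},
    {"offset":[0,0,0],"turn":7,"jaw":70}
  ]
}}

```text
time: 1.43
tool_pos: [0.451, -0.2505, 0.2263]
tcp_rot: [-3.095, 0.538, 0.001]
force: [1.3, 0.1, 0.2]
opening: 0.0699
finger_force: 0.0
```

```bash
python3 -c "
from go import go
go([(440.3,123.5,120,-20.7),(440.3,123.5,4,-20.7)])"
```

```text
t 1.43 pos [ 451.  -250.5  226.3] psi -19.72 tiltz [-0.001  0.001 -1.   ] open 0.0699 ff 0.0 F [1.3 0.1 0.2] j [-0.66  0.33  1.55 -0.    1.27  1.26]
  to (440.3, 123.5, 120, -20.7) offset [-136.2 -348.5  106.5] len 389 turn 1.0
  to (440.3, 123.5, 4, -20.7) offset [  0.   0. 116.] len 116 turn -0.0
```

Emit:
{"op": "apply_moves", "data": {
  "deltas": [
    {"offset":[-11.4,-29,8.9],"turn":0,"jaw":70},
    {"offset":[-11.4,-29,8.9],"turn":0,"jaw":70},
    {"offset":[-11.4,-29,8.9],"turn":0,"jaw":70},
    {"offset":[-11.4,-29,8.9],"turn":0,"jaw":70},
    {"offset":[-11.4,-29,8.9],"turn":0,"jaw":70},
    {"offset":[-11.4,-29,8.9],"turn":0,"jaw":70},
    {"offset":[-11.4,-29,8.9],"turn":0,"jaw":70},
    {"offset":[-11.4,-29,8.9],"turn":0,"jaw":70}
  ]
}}

```text
time: 2.1
tool_pos: [0.4416, -0.0002, 0.1549]
tcp_rot: [3.097, -0.529, -0.001]
force: [1.2, 0.4, -0.0]
opening: 0.07
finger_force: 0.0
```

Emit:
{"op": "apply_moves", "data": {
  "deltas": [
    {"offset":[-11.4,-29,8.9],"turn":0,"jaw":70},
    {"offset":[-11.4,-29,8.9],"turn":0,"jaw":70},
    {"offset":[-11.4,-29,8.9],"turn":0,"jaw":70},
    {"offset":[-11.4,-29,8.9],"turn":0,"jaw":70},
    {"offset":[0,0,0],"turn":1,"jaw":70},
    {"offset":[0,0,0],"turn":0,"jaw":70},
    {"offset":[0,0,0],"turn":0,"jaw":70}
  ]
}}

```text
time: 2.68
tool_pos: [0.4375, 0.1227, 0.1198]
tcp_rot: [3.092, -0.554, -0.0]
force: [-0.5, -0.7, 0.0]
opening: 0.0699
finger_force: 0.0
```

```bash
python3 - <<'E'
from go import *
from h import *
s=read_state();c=capture("wrist");print(c["mtx"].round(0).tolist(),c["T_tool_cam"].round(3).tolist())
cv2.imwrite("pics/w1.png",c["img"][:,:,::-1])
T=np.eye(4);T[:3,:3]=Ro.from_rotvec(s["tcp_rot"]).as_matrix();T[:3,3]=s["tool_pos"];c["view"]=np.linalg.inv(T@c["T_tool_cam"])
hsv=cv2.cvtColor(c["img"],cv2.COLOR_RGB2HSV);H,S,V=[hsv[...,i].astype(int) for i in range(3)]
m=(((H<5)|(H>172))&(S>180)&(V>80)).astype(np.uint8);n,l,st,ce=cv2.connectedComponentsWithStats(m)
for i in range(1,n):
    if st[i,4]>1500: print(st[i],rect(cast(c,np.argwhere(l==i)[:,::-1],.02)))
go([(440.3,123.5,4,-20.7)],s)
E
```

```text
[[369.0, 0.0, 319.0], [0.0, 369.0, 237.0], [0.0, 0.0, 1.0]] [[0.0, -0.958, -0.286, 0.078], [1.0, 0.001, -0.001, -0.0], [0.001, -0.286, 0.958, -0.159], [0.0, 0.0, 0.0, 1.0]]
[ 284  187   63   93 5390] [441.2 125.6  69.9  44.9 -20.3]
t 2.68 pos [437.5 122.7 119.8] psi -20.32 tiltz [-0. -0. -1.] open 0.0699 ff 0.0 F [-0.5 -0.7  0. ] j [ 0.1   0.34  1.86 -0.    0.94  2.03]
  to (440.3, 123.5, 4, -20.7) offset [  2.4  -1.8 115.8] len 116 turn 0.4
```

Emit:
{"op": "apply_moves", "data": {
  "deltas": [
    {"offset":[2.4,-2.8,25],"turn":0,"jaw":70},
    {"offset":[0,0,30],"turn":0,"jaw":70},
    {"offset":[0,0,30],"turn":0,"jaw":70},
    {"offset":[0,0,20],"turn":0,"jaw":70},
    {"offset":[0,0,10],"turn":0,"jaw":70},
    {"offset":[0,0,0],"turn":0,"jaw":70},
    {"offset":[0,0,0],"turn":0,"jaw":40},
    {"offset":[0,0,0],"turn":0,"jaw":40}
  ],
  "force": 20
}}

```text
time: 3.4
tool_pos: [0.4418, 0.1241, 0.0058]
tcp_rot: [-3.091, 0.557, -0.003]
force: [0.2, 0.7, -0.8]
opening: 0.0605
finger_force: 0.0
```

Emit:
{"op": "apply_moves", "data": {
  "deltas": [
    {"offset":[0,0,0],"turn":0,"jaw":40},
    {"offset":[0,0,0],"turn":0,"jaw":40},
    {"offset":[0,0,0],"turn":0,"jaw":40},
    {"offset":[0,0,0],"turn":0,"jaw":40}
  ]
}}

```text
time: 3.73
tool_pos: [0.4415, 0.1246, 0.0058]
tcp_rot: [-3.092, 0.556, -0.003]
force: [-0.7, -2.0, 5.9]
opening: 0.0448
finger_force: 20.0
```

```bash
python3 -c "
from go import go
go([(440.3,123.5,120,-20.7),(655,-125,120,3.4)])"
```

```text
t 3.73 pos [441.5 124.6   5.8] psi -20.37 tiltz [ 0.002 -0.    -1.   ] open 0.0448 ff 20.0 F [-0.7 -2.   5.9] j [ 0.11  0.54  1.96 -0.    0.64  2.03]
  to (440.3, 123.5, 120, -20.7) offset [  -0.5    1.4 -114.2] len 114 turn 0.3
  to (655, -125, 120, 3.4) offset [288.7 156.6   0. ] len 328 turn -24.1
```

Emit:
{"op": "apply_moves", "data": {
  "deltas": [
    {"offset":[0,0,-20],"turn":0,"jaw":40},
    {"offset":[0,0,-30],"turn":0,"jaw":40},
    {"offset":[0,0,-30],"turn":0,"jaw":40},
    {"offset":[0,0,-30],"turn":0,"jaw":40},
    {"offset":[28,15,0],"turn":0,"jaw":40},
    {"offset":[28,15,0],"turn":0,"jaw":40},
    {"offset":[28,15,0],"turn":0,"jaw":40},
    {"offset":[28,15,0],"turn":0,"jaw":40}
  ]
}}

```text
time: 4.4
tool_pos: [0.5256, 0.0285, 0.1154]
tcp_rot: [-3.092, 0.555, -0.001]
force: [0.2, -0.8, -1.5]
opening: 0.0446
finger_force: 20.0
```

Emit:
{"op": "apply_moves", "data": {
  "deltas": [
    {"offset":[28,15,0],"turn":0,"jaw":40},
    {"offset":[28,15,0],"turn":0,"jaw":40},
    {"offset":[28,15,0],"turn":0,"jaw":40},
    {"offset":[28,15,0],"turn":0,"jaw":40},
    {"offset":[28,15,0],"turn":0,"jaw":40},
    {"offset":[28,15,0],"turn":0,"jaw":40},
    {"offset":[0,0,0],"turn":-6,"jaw":40},
    {"offset":[0,0,0],"turn":-6,"jaw":40}
  ]
}}

```text
time: 5.07
tool_pos: [0.6516, -0.1151, 0.1141]
tcp_rot: [3.133, -0.225, -0.001]
force: [-0.2, 0.7, -0.8]
opening: 0.0448
finger_force: 20.0
```

Emit:
{"op": "apply_moves", "data": {
  "deltas": [
    {"offset":[0,0,0],"turn":-6,"jaw":40},
    {"offset":[0,0,0],"turn":-6,"jaw":40},
    {"offset":[0,0,0],"turn":0,"jaw":40},
    {"offset":[0,0,0],"turn":0,"jaw":40}
  ]
}}

```text
time: 5.4
tool_pos: [0.6509, -0.1133, 0.1148]
tcp_rot: [-3.14, -0.095, 0.001]
force: [-1.0, 0.3, -0.0]
opening: 0.0453
finger_force: 20.0
```

```bash
cat > wr.py <<'E'
from go import *
from h import *
def wrist(name=None):
    s=read_state();c=capture("wrist")
    if name: cv2.imwrite(f"pics/{name}.png",c["img"][:,:,::-1])
    T=np.eye(4);T[:3,:3]=Ro.from_rotvec(s["tcp_rot"]).as_matrix();T[:3,3]=s["tool_pos"];c["view"]=np.linalg.inv(T@c["T_tool_cam"])
    hsv=cv2.cvtColor(c["img"],cv2.COLOR_RGB2HSV);c["hsv"]=[hsv[...,i].astype(int) for i in range(3)]
    return s,c
def blobs(c,m,z,amin=1500):
    n,l,st,ce=cv2.connectedComponentsWithStats(m.astype(np.uint8))
    for i in range(1,n):
        if st[i,4]>amin: print(" blob",st[i],rect(cast(c,np.argwhere(l==i)[:,::-1],z)))
red=lambda h:((h[0]<5)|(h[0]>172))&(h[1]>180)&(h[2]>80)
yel=lambda h:(h[0]>24)&(h[0]<36)&(h[1]>150)&(h[2]>100)
wht=lambda h:(h[1]<40)&(h[2]>150)
E
python3 - <<'E'
from wr import *
s,c=wrist("w2");h=c["hsv"]
print("bracket");blobs(c,wht(h),.032)
print("red held, top at",s["tool_pos"][2]-.0058+.02);blobs(c,red(h),s["tool_pos"][2]-.0058+.02)
go([(655.5,-125.3,60,3.4)],s)
E
```

```text
bracket
 blob [ 284  143  107  137 8155] [ 673.2 -122.9   92.7   69.8    2.6]
 blob [   0  175   80  141 8483] [635.9  87.6 101.8  53.9   3. ]
 blob [ 150  186   78   75 3798] [660.4 -23.6  51.8  51.7 -86.5]
red held, top at 0.1289958525687953
 blob [ 266  229  108   99 9104] [ 666.5 -112.2   44.9   44.9    3.5]
 blob [ 271  362   98   22 1974] [ 620.6 -115.    44.4   11.3  -86.5]
t 5.40 pos [ 650.9 -113.3  114.8] psi 3.45 tiltz [-0.  0. -1.] open 0.0453 ff 20.0 F [-1.   0.3 -0. ] j [-0.29  0.68  1.26 -0.    1.2   1.22]
  to (655.5, -125.3, 60, 3.4) offset [ 3.9 12.3 54.8] len 56 turn 0.1
```

View pics/w2.png

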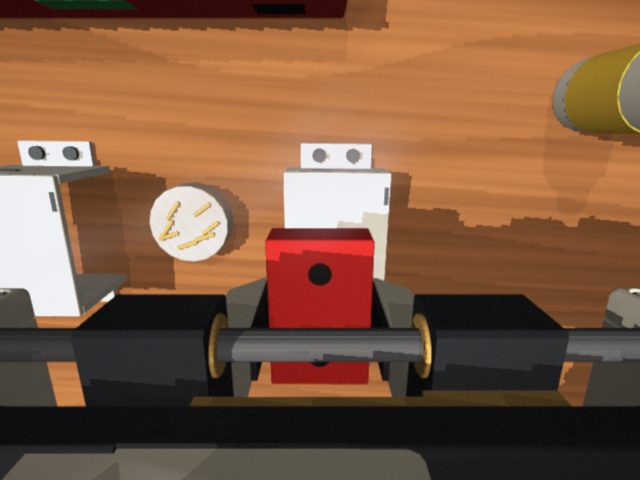

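The wrist view shows the red packer held between the fingers, top face rows ~241–383 and columns 267–373. The low bracket behind it has its far edge at row ~171, columns 285–390, and the tin at (190,222) is untouched.

```bash
python3 - <<'E'
from wr import *
s,c=wrist()
print("red edges",cast(c,[[267,241],[373,241],[271,383],[369,383]],.129).round(4).tolist())
print("bracket edge",cast(c,[[285,171],[390,171]],.032).round(4).tolist())
E
```

```text
red edges [[0.6825, -0.0897, 0.129], [0.6852, -0.1331, 0.129], [0.6136, -0.0929, 0.129], [0.6164, -0.1383, 0.129]]
bracket edge [[0.7, -0.0877, 0.032], [0.7042, -0.1558, 0.032]]
```

Emit:
{"op": "apply_moves", "data": {
  "deltas": [
    {"offset":[6.6,11.7,0],"turn":0,"jaw":40},
    {"offset":[0,0,30],"turn":0,"jaw":40},
    {"offset":[0,0,25],"turn":0,"jaw":40},
    {"offset":[0,0,12],"turn":0,"jaw":40},
    {"offset":[0,0,6],"turn":0,"jaw":40},
    {"offset":[0,0,3],"turn":0,"jaw":40},
    {"offset":[0,0,0],"turn":0,"jaw":40},
    {"offset":[0,0,0],"turn":0,"jaw":40}
  ]
}}

```text
time: 6.17
tool_pos: [0.6593, -0.1249, 0.0403]
tcp_rot: [3.139, 0.099, 0.003]
force: [-1.0, 0.2, 0.3]
opening: 0.045
finger_force: 20.0
```

```bash
python3 -c "
from go import go
go([(655.5,-125,38,3.4)])"
```

```text
t 6.17 pos [ 659.3 -124.9   40.3] psi 3.61 tiltz [ 0.002 -0.001 -1.   ] open 0.0450 ff 20.0 F [-1.   0.2  0.3] j [-0.3   0.78  1.3  -0.    1.06  1.21]
  to (655.5, -125, 38, 3.4) offset [-3.8 -0.1  2.3] len 4 turn 0.2
```

Emit:
{"op": "apply_moves", "data": {
  "deltas": [
    {"offset":[-1.2,0.3,1.2],"turn":0,"jaw":40},
    {"offset":[0,0,1],"turn":0,"jaw":40},
    {"offset":[0,0,0],"turn":0,"jaw":40}
  ]
}}

```text
time: 6.42
tool_pos: [0.6577, -0.1253, 0.0378]
tcp_rot: [3.139, 0.099, 0.003]
force: [-0.8, -0.1, 3.0]
opening: 0.0447
finger_force: 20.0
```

Emit:
{"op": "apply_moves", "data": {
  "deltas": [
    {"offset":[0,0,0],"turn":0,"jaw":60},
    {"offset":[0,0,0],"turn":0,"jaw":60},
    {"offset":[0,0,0],"turn":0,"jaw":60},
    {"offset":[0,0,0],"turn":0,"jaw":60},
    {"offset":[0,0,-15],"turn":0,"jaw":60},
    {"offset":[0,0,-30],"turn":0,"jaw":70},
    {"offset":[0,0,-30],"turn":0,"jaw":70},
    {"offset":[0,0,-10],"turn":0,"jaw":70}
  ]
}}

```text
time: 7.08
tool_pos: [0.6592, -0.1256, 0.1264]
tcp_rot: [3.138, 0.099, 0.01]
force: [1.4, -0.3, 0.2]
opening: 0.0696
finger_force: 0.0
```

Emit:
{"op": "apply_moves", "data": {
  "deltas": [
    {"offset":[-28,-15,0],"turn":0,"jaw":70},
    {"offset":[-28,-15,0],"turn":0,"jaw":70},
    {"offset":[-28,-15,0],"turn":0,"jaw":70},
    {"offset":[0,0,0],"turn":0,"jaw":70},
    {"offset":[0,0,0],"turn":0,"jaw":70}
  ]
}}

```text
time: 7.5
tool_pos: [0.5693, -0.0848, 0.1217]
tcp_rot: [-3.14, -0.1, 0.001]
force: [1.1, -0.2, 0.1]
opening: 0.0703
finger_force: 0.0
```

```bash
python3 - <<'E'
from wr import *
s,c=wrist("w3")
blobs(c,red(c["hsv"]),.052); print("y");blobs(c,yel(c["hsv"]),.008)
c=capture("top");h=cv2.cvtColor(c["img"],cv2.COLOR_RGB2HSV);h=[h[...,i].astype(int) for i in range(3)]
print("top");blobs(c,red(h),.052,400)
go([(449.8,-15.7,120,-5)],s)
E
```

```text
blob [ 393   51   48  124 3217] [ 657.2 -134.9   68.6   24.5    3.7]
y
top
 blob [ 241   90  139   17 1469] [795.6  27.7 294.7  23.5 -86.6]
t 7.50 pos [569.3 -84.8 121.7] psi 3.66 tiltz [-0.001  0.    -1.   ] open 0.0703 ff 0.0 F [ 1.1 -0.2  0.1] j [-0.28  0.53  1.53 -0.    1.08  1.23]
  to (449.8, -15.7, 120, -5) offset [-114.9  -76.5    1.8] len 138 turn 8.7
```

Emit:
{"op": "apply_moves", "data": {
  "deltas": [
    {"offset":[-28.7,-19.1,0],"turn":0,"jaw":70},
    {"offset":[-28.7,-19.1,0],"turn":0,"jaw":70},
    {"offset":[-28.7,-19.1,0],"turn":0,"jaw":70},
    {"offset":[-28.7,-19.1,0],"turn":0,"jaw":70},
    {"offset":[0,0,0],"turn":4.4,"jaw":70},
    {"offset":[0,0,0],"turn":4.3,"jaw":70},
    {"offset":[0,0,0],"turn":0,"jaw":70},
    {"offset":[0,0,0],"turn":0,"jaw":70}
  ]
}}

```text
time: 8.27
tool_pos: [0.4525, -0.0169, 0.1219]
tcp_rot: [3.138, -0.136, 0.002]
force: [0.1, -0.7, -0.9]
opening: 0.07
finger_force: 0.0
```

```bash
python3 - <<'E'
from wr import *
s,c=wrist("w4")
blobs(c,yel(c["hsv"]),.008); print("r");blobs(c,red(c["hsv"]),.052)
c=capture("top");cv2.imwrite("pics/top1.png",c["img"][:,:,::-1]);h=cv2.cvtColor(c["img"],cv2.COLOR_RGB2HSV);h=[h[...,i].astype(int) for i in range(3)]
print("top");blobs(c,red(h),.052,200)
go([(449.8,-15.7,120,-5)],s)
E
```

```text
r
top
 blob [ 241   90  139   17 1467] [795.6  27.7 294.7  23.5 -86.6]
 blob [371 148  23  33 637] [ 654.1 -125.6   69.2   43.7    3.6]
 blob [377 316  31  22 354] [ 314.5 -143.2   68.    22.7   68.8]
t 8.27 pos [452.5 -16.9 121.9] psi -4.97 tiltz [ 0.001 -0.    -1.   ] open 0.0700 ff 0.0 F [ 0.1 -0.7 -0.9] j [-0.21  0.33  1.87 -0.    0.94  1.45]
  to (449.8, -15.7, 120, -5) offset [-2.8 -1.   1.9] len 4 turn 0.0
```

View pics/w4.png

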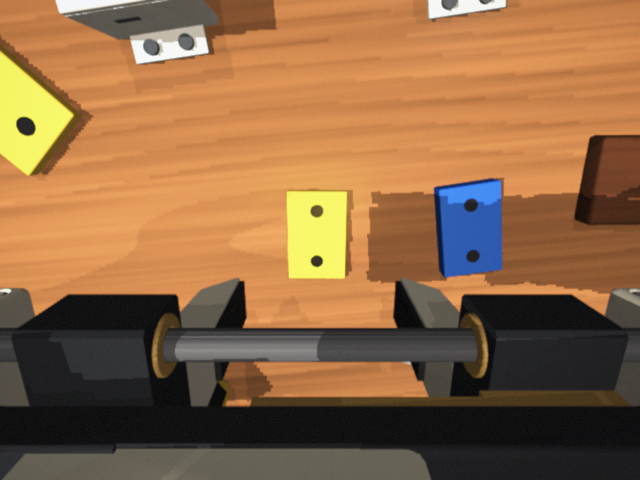

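The small yellow packer lies at columns 287–348, rows 191–278 of the wrist view, square to the jaws; blue is at (470,228) and the big yellow at the left edge.

```bash
python3 - <<'E'
from wr import *
s,c=wrist();h=c["hsv"];print([x[235,300] for x in h])
blobs(c,(h[0]>22)&(h[0]<38)&(h[1]>130)&(h[2]>150),.008)
print(cast(c,[[287,191],[348,191],[290,278],[346,278]],.008).round(4).tolist())
go([(449.8,-15.7,3,-5)],s)
E
```

```text
[np.int64(30), np.int64(150), np.int64(249)]
 blob [   0   51   73  124 4864] [555.8 189.3  59.8  57.4 -49. ]
 blob [ 287  190   60   88 4947] [450.6 -14.2  69.7  45.1  -5. ]
[[0.4864, 0.0046, 0.008], [0.4825, -0.0406, 0.008], [0.4168, 0.01, 0.008], [0.413, -0.0345, 0.008]]
t 8.37 pos [452.  -16.9 121.6] psi -4.99 tiltz [ 0. -0. -1.] open 0.0700 ff 0.0 F [ 0.2 -0.2 -0.2] j [-0.21  0.34  1.87 -0.    0.94  1.45]
  to (449.8, -15.7, 3, -5) offset [ -2.4  -1.  118.6] len 119 turn 0.0
```

Emit:
{"op": "apply_moves", "data": {
  "deltas": [
    {"offset":[-1.9,-1.8,25],"turn":0,"jaw":70},
    {"offset":[0,0,30],"turn":0,"jaw":70},
    {"offset":[0,0,30],"turn":0,"jaw":70},
    {"offset":[0,0,20],"turn":0,"jaw":70},
    {"offset":[0,0,12],"turn":0,"jaw":70},
    {"offset":[0,0,0],"turn":0,"jaw":60},
    {"offset":[0,0,0],"turn":0,"jaw":60},
    {"offset":[0,0,0],"turn":0,"jaw":60}
  ],
  "force": 20
}}

```text
time: 9.08
tool_pos: [0.4502, -0.0148, 0.0053]
tcp_rot: [3.138, -0.139, 0.002]
force: [0.8, -0.5, -0.4]
opening: 0.0607
finger_force: 0.0
```

```bash
python3 -c "
from go import go
go([(450.3,-15,2,-5)])"
```

```text
t 9.08 pos [450.2 -14.8   5.3] psi -5.06 tiltz [ 0.001 -0.    -1.   ] open 0.0607 ff 0.0 F [ 0.8 -0.5 -0.4] j [-0.2   0.54  1.98 -0.    0.63  1.46]
  to (450.3, -15, 2, -5) offset [0.1 0.2 3.3] len 3 turn -0.1
```

Emit:
{"op": "apply_moves", "data": {
  "deltas": [
    {"offset":[0,0,3],"turn":0,"jaw":60},
    {"offset":[0,0,0],"turn":0,"jaw":60},
    {"offset":[0,0,0],"turn":0,"jaw":40},
    {"offset":[0,0,0],"turn":0,"jaw":40},
    {"offset":[0,0,0],"turn":0,"jaw":40},
    {"offset":[0,0,0],"turn":0,"jaw":40},
    {"offset":[0,0,0],"turn":0,"jaw":40}
  ]
}}

```text
time: 9.67
tool_pos: [0.4496, -0.0146, 0.002]
tcp_rot: [3.138, -0.139, 0.001]
force: [-0.3, 0.5, 3.2]
opening: 0.0451
finger_force: 20.0
```

```bash
python3 -c "
from go import go
go([(450,-15,130,-5),(657,-125,130,3.5)])"
```

```text
t 9.67 pos [449.6 -14.6   2. ] psi -5.08 tiltz [ 0.001 -0.    -1.   ] open 0.0451 ff 20.0 F [-0.3  0.5  3.2] j [-0.2   0.54  1.98 -0.    0.62  1.46]
  to (450, -15, 130, -5) offset [   0.5    0.4 -128. ] len 128 turn -0.1
  to (657, -125, 130, 3.5) offset [215.8  91.5   0. ] len 234 turn -8.5
```

Emit:
{"op": "apply_moves", "data": {
  "deltas": [
    {"offset":[0,0,-20],"turn":0,"jaw":40},
    {"offset":[0,0,-36],"turn":0,"jaw":40},
    {"offset":[0,0,-36],"turn":0,"jaw":40},
    {"offset":[0,0,-36],"turn":0,"jaw":40},
    {"offset":[27,11.4,0],"turn":0,"jaw":40},
    {"offset":[27,11.4,0],"turn":0,"jaw":40},
    {"offset":[27,11.4,0],"turn":0,"jaw":40},
    {"offset":[27,11.4,0],"turn":0,"jaw":40}
  ]
}}

```text
time: 10.33
tool_pos: [0.554, -0.07, 0.1301]
tcp_rot: [3.138, -0.139, 0.001]
force: [0.3, 0.1, -0.5]
opening: 0.0444
finger_force: 20.0
```

Emit:
{"op": "apply_moves", "data": {
  "deltas": [
    {"offset":[27,11.4,0],"turn":0,"jaw":40},
    {"offset":[27,11.4,0],"turn":0,"jaw":40},
    {"offset":[27,11.4,0],"turn":0,"jaw":40},
    {"offset":[27,11.4,0],"turn":0,"jaw":40},
    {"offset":[0,0,0],"turn":-4.3,"jaw":40},
    {"offset":[0,0,0],"turn":-4.2,"jaw":40},
    {"offset":[0,0,0],"turn":0,"jaw":40},
    {"offset":[0,0,0],"turn":0,"jaw":40}
  ]
}}

```text
time: 11.0
tool_pos: [0.6562, -0.1244, 0.1292]
tcp_rot: [-3.14, -0.09, 0.002]
force: [-0.1, 0.6, -0.2]
opening: 0.0449
finger_force: 20.0
```

```bash
python3 - <<'E'
from wr import *
s,c=wrist("w5")
go([(657,-125,130,3.5)],s)
h=c["hsv"]
print("red");blobs(c,red(h),.052,300)
print("yel");blobs(c,(h[0]>22)&(h[0]<38)&(h[1]>130)&(h[2]>150),s["tool_pos"][2]+.006,300)
E
```

```text
t 11.00 pos [ 656.2 -124.4  129.2] psi 3.30 tiltz [-0.001  0.    -1.   ] open 0.0449 ff 20.0 F [-0.1  0.6 -0.2] j [-0.3   0.68  1.22 -0.    1.24  1.21]
  to (657, -125, 130, 3.5) offset [ 0.8  0.7 -0.8] len 1 turn -0.2
red
 blob [   0    0  327   15 4641] [793.3 -27.5 184.5   6.9 -86.7]
 blob [288 200  29  26 472] [ 679.6 -111.3   18.5   16.8  -86.7]
yel
 blob [ 268  230  104   79 3140] [ 673.3 -123.    44.6   37.1  -87.5]
```

View pics/w5.png

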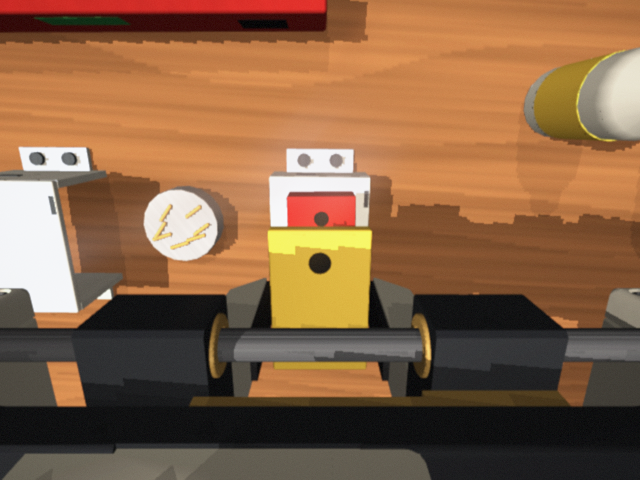

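The wrist view shows the yellow packer in the jaws (rows ~234–368) and the red packer lying square on the low bracket below it, far top edge at row ~198, columns 288–355.

```bash
python3 - <<'E'
from wr import *
s,c=wrist();z=s["tool_pos"][2]+.006
print("yel",cast(c,[[268,234],[371,234],[272,368],[367,368]],z).round(4).tolist())
for r in (193,198): print("red far",cast(c,[[288,r],[355,r]],.052).round(4).tolist())
print("br far",cast(c,[[270,178],[369,178]],.032).round(4).tolist(),cast(c,[[270,174],[369,174]],.032).round(4).tolist())
E
```

```text
yel [[0.6884, -0.1, 0.1355], [0.691, -0.1444, 0.1355], [0.621, -0.1032, 0.1355], [0.6237, -0.1491, 0.1355]]
red far [[0.692, -0.1017, 0.052], [0.6945, -0.1449, 0.052]]
red far [[0.6887, -0.1018, 0.052], [0.6912, -0.1452, 0.052]]
br far [[0.6982, -0.0874, 0.032], [0.7021, -0.1558, 0.032]] [[0.7009, -0.0873, 0.032], [0.7049, -0.1555, 0.032]]
```

Emit:
{"op": "apply_moves", "data": {
  "deltas": [
    {"offset":[0.4,1.2,20],"turn":0,"jaw":40},
    {"offset":[0,0,25],"turn":0,"jaw":40},
    {"offset":[0,0,18],"turn":0,"jaw":40},
    {"offset":[0,0,7],"turn":0,"jaw":40},
    {"offset":[0,0,3],"turn":0,"jaw":40},
    {"offset":[0,0,0],"turn":0,"jaw":40},
    {"offset":[0,0,0],"turn":0,"jaw":40}
  ]
}}

```text
time: 11.68
tool_pos: [0.6577, -0.1258, 0.058]
tcp_rot: [3.139, 0.093, 0.003]
force: [0.1, 0.4, -0.6]
opening: 0.0442
finger_force: 20.0
```

```bash
python3 -c "
from go import go
go([(656.6,-125.6,54,3.5)])"
```

```text
t 11.68 pos [ 657.7 -125.8   58. ] psi 3.40 tiltz [ 0.002 -0.001 -1.   ] open 0.0442 ff 20.0 F [ 0.1  0.4 -0.6] j [-0.3   0.76  1.29 -0.    1.1   1.21]
  to (656.6, -125.6, 54, 3.5) offset [-1.1 -0.3  4. ] len 4 turn -0.1
```

Emit:
{"op": "apply_moves", "data": {
  "deltas": [
    {"offset":[-1,0,2.4],"turn":0,"jaw":40},
    {"offset":[0,0,1],"turn":0,"jaw":40},
    {"offset":[0,0,0.6],"turn":0,"jaw":40},
    {"offset":[0,0,0],"turn":0,"jaw":40}
  ]
}}

```text
time: 12.02
tool_pos: [0.6564, -0.1259, 0.0541]
tcp_rot: [3.14, 0.094, 0.002]
force: [-2.4, -0.6, 5.2]
opening: 0.0451
finger_force: 20.0
```

Emit:
{"op": "apply_moves", "data": {
  "deltas": [
    {"offset":[0,0,0],"turn":0,"jaw":56},
    {"offset":[0,0,0],"turn":0,"jaw":56},
    {"offset":[0,0,0],"turn":0,"jaw":56},
    {"offset":[0,0,0],"turn":0,"jaw":56},
    {"offset":[0,0,-10],"turn":0,"jaw":56},
    {"offset":[0,0,-30],"turn":0,"jaw":70},
    {"offset":[0,0,-30],"turn":0,"jaw":91},
    {"offset":[0,0,-30],"turn":0,"jaw":91}
  ]
}}

```text
time: 12.68
tool_pos: [0.6557, -0.1256, 0.1542]
tcp_rot: [-3.14, -0.094, 0.001]
force: [0.8, -0.6, -0.1]
opening: 0.0715
finger_force: 0.0
```

```bash
python3 -c "
from go import go
go([(464.6,-355.8,160,3.5),(464.6,-355.8,160,85.4)])"
```

```text
t 12.68 pos [ 655.7 -125.6  154.2] psi 3.42 tiltz [-0.001  0.    -1.   ] open 0.0715 ff 0.0 F [ 0.8 -0.6 -0.1] j [-0.3   0.66  1.19 -0.    1.29  1.21]
  to (464.6, -355.8, 160, 3.5) offset [-204.5  218.4   -5.7] len 299 turn -0.1
  to (464.6, -355.8, 160, 85.4) offset [0. 0. 0.] len 0 turn -81.9
```

Emit:
{"op": "apply_moves", "data": {
  "deltas": [
    {"offset":[-25.6,27.3,0],"turn":0,"jaw":91},
    {"offset":[-25.6,27.3,0],"turn":0,"jaw":91},
    {"offset":[-25.6,27.3,0],"turn":0,"jaw":91},
    {"offset":[-25.6,27.3,0],"turn":0,"jaw":91},
    {"offset":[-25.6,27.3,0],"turn":0,"jaw":91},
    {"offset":[-25.6,27.3,0],"turn":0,"jaw":91},
    {"offset":[-25.6,27.3,0],"turn":0,"jaw":91},
    {"offset":[-25.6,27.3,0],"turn":0,"jaw":91}
  ]
}}

```text
time: 13.35
tool_pos: [0.4634, -0.3572, 0.1537]
tcp_rot: [3.139, 0.094, 0.001]
force: [1.6, -1.5, -0.1]
opening: 0.0912
finger_force: 0.0
```

Emit:
{"op": "apply_moves", "data": {
  "deltas": [
    {"offset":[0,0,0],"turn":-6.8,"jaw":91},
    {"offset":[0,0,0],"turn":-6.8,"jaw":91},
    {"offset":[0,0,0],"turn":-6.8,"jaw":91},
    {"offset":[0,0,0],"turn":-6.8,"jaw":91},
    {"offset":[0,0,0],"turn":-6.8,"jaw":91},
    {"offset":[0,0,0],"turn":-6.8,"jaw":91},
    {"offset":[0,0,0],"turn":-6.8,"jaw":91},
    {"offset":[0,0,0],"turn":-6.8,"jaw":91}
  ]
}}

```text
time: 14.02
tool_pos: [0.4646, -0.356, 0.1535]
tcp_rot: [2.745, 1.526, 0.0]
force: [-0.3, -0.8, 0.3]
opening: 0.0911
finger_force: 0.0
```

Emit:
{"op": "apply_moves", "data": {
  "deltas": [
    {"offset":[0,0,0],"turn":-6.8,"jaw":91},
    {"offset":[0,0,0],"turn":-6.8,"jaw":91},
    {"offset":[0,0,0],"turn":-6.8,"jaw":91},
    {"offset":[0,0,0],"turn":-6.8,"jaw":91},
    {"offset":[0,0,0],"turn":0,"jaw":91},
    {"offset":[0,0,0],"turn":0,"jaw":91}
  ]
}}

```text
time: 14.52
tool_pos: [0.4647, -0.356, 0.1533]
tcp_rot: [2.319, 2.118, 0.0]
force: [0.5, 0.9, 0.4]
opening: 0.0911
finger_force: 0.0
```

```bash
python3 - <<'E'
from wr import *
s,c=wrist("w6")
go([(464.6,-355.8,6,85.4)],s)
c=capture("top");h=cv2.cvtColor(c["img"],cv2.COLOR_RGB2HSV);h=[h[...,i].astype(int) for i in range(3)]
cv2.imwrite("pics/top2.png",cv2.resize(c["img"][120:220,250:430,::-1],None,fx=4,fy=4,interpolation=cv2.INTER_CUBIC))
W=cloud(c);z=W[...,2];m=(h[0]>24)&(h[0]<36)&(h[1]>140);m[:,:360]=0;m[:,405:]=0;m[200:]=0;blobs(c,m,.06,200)
print(np.median(z[m]))
w=(h[1]<40)&(h[2]>190);blobs(c,w,.06,800)
E
```

```text
t 14.52 pos [ 464.7 -356.   153.3] psi 84.81 tiltz [ 0.001 -0.001 -1.   ] open 0.0911 ff 0.0 F [0.5 0.9 0.4] j [-0.78  0.52  1.46  0.    1.17 -0.69]
  to (464.6, -355.8, 6, 85.4) offset [  0.3  -0.2 147.3] len 147 turn -0.6
 blob [372 146  23  33 645] [ 655.5 -126.6   68.7   44.3    2.7]
0.05962676475946509
 blob [ 541   15   39   38 1159] [ 940.8 -508.8   83.6   81.9   -1.9]
 blob [ 587   31   37   36 1031] [ 908.3 -604.3   78.9   77.3   -2.8]
 blob [ 270  145   35   43 1390] [646.3  74.4  90.4  70.    3.6]
```

View pics/top2.png

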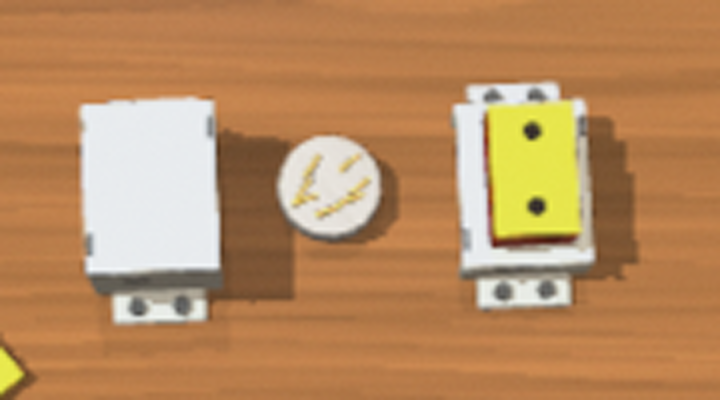

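View pics/w6.png

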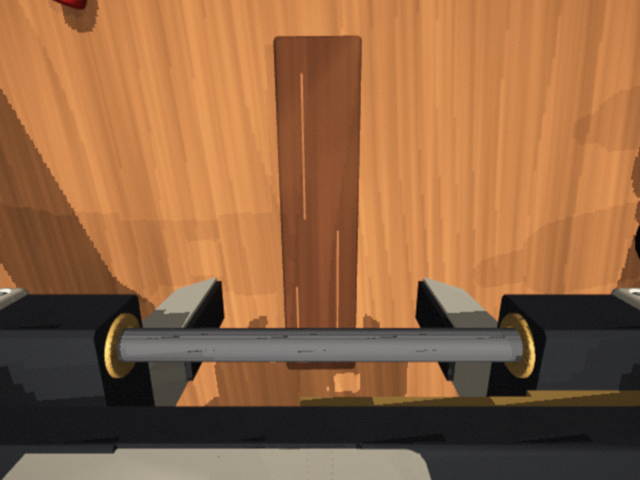

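The stack is neat: yellow over red, centred on the low bracket, crop (535,170), top at about 60 mm. The wrist view shows the board between the open fingers, columns 276–361, far end at row ~40.

```bash
python3 - <<'E'
from wr import *
s,c=wrist()
print(cast(c,[[276,40],[361,40],[287,366],[355,366]],.018).round(4).tolist())
E
```

```text
[[0.4465, -0.2163, 0.018], [0.5072, -0.2218, 0.018], [0.4231, -0.4878, 0.018], [0.486, -0.4935, 0.018]]
```

Emit:
{"op": "apply_moves", "data": {
  "deltas": [
    {"offset":[-1,0.6,20],"turn":-0.6,"jaw":91},
    {"offset":[0,0,38],"turn":0,"jaw":91},
    {"offset":[0,0,38],"turn":0,"jaw":91},
    {"offset":[0,0,28],"turn":0,"jaw":91},
    {"offset":[0,0,15],"turn":0,"jaw":91},
    {"offset":[0,0,9],"turn":0,"jaw":91},
    {"offset":[0,0,0],"turn":0,"jaw":91},
    {"offset":[0,0,0],"turn":0,"jaw":91}
  ],
  "force": 45
}}

```text
time: 15.33
tool_pos: [0.4654, -0.3573, 0.0052]
tcp_rot: [2.305, 2.134, -0.0]
force: [0.7, 0.9, 0.1]
opening: 0.091
finger_force: 0.0
```

```bash
python3 -c "
from go import go
go([(465,-357,4,85.4)])"
```

```text
t 15.33 pos [ 465.4 -357.3    5.2] psi 85.58 tiltz [ 0. -0. -1.] open 0.0910 ff 0.0 F [0.7 0.9 0.1] j [-0.79  0.7   1.59 -0.    0.85 -0.71]
  to (465, -357, 4, 85.4) offset [ 0.3 -0.4  1.2] len 1 turn 0.2
```

Emit:
{"op": "apply_moves", "data": {
  "deltas": [
    {"offset":[0,0,0],"turn":0,"jaw":55},
    {"offset":[0,0,0],"turn":0,"jaw":55},
    {"offset":[0,0,0],"turn":0,"jaw":55},
    {"offset":[0,0,0],"turn":0,"jaw":55},
    {"offset":[0,0,0],"turn":0,"jaw":55},
    {"offset":[0,0,0],"turn":0,"jaw":55},
    {"offset":[0,0,0],"turn":0,"jaw":55}
  ]
}}

```text
time: 15.92
tool_pos: [0.4652, -0.3572, 0.0054]
tcp_rot: [2.304, 2.134, -0.0]
force: [-1.6, 1.9, 5.1]
opening: 0.0634
finger_force: 45.0
```

Emit:
{"op": "apply_moves", "data": {
  "deltas": [
    {"offset":[0,0,-8],"turn":0,"jaw":55},
    {"offset":[0,0,-20],"turn":0,"jaw":55},
    {"offset":[0,0,-30],"turn":0,"jaw":55},
    {"offset":[0,0,-30],"turn":0,"jaw":55},
    {"offset":[0,0,-22],"turn":0,"jaw":55},
    {"offset":[0,0,0],"turn":0,"jaw":55}
  ]
}}

```text
time: 16.42
tool_pos: [0.467, -0.3588, 0.1198]
tcp_rot: [2.298, 2.129, 0.001]
force: [0.4, -1.1, -2.6]
opening: 0.0635
finger_force: 45.0
```

```bash
python3 -c "
from go import go
go([(651,-25.5,115,85.4),(651,-25.5,115,93.4)])"
```

```text
t 16.42 pos [ 467.  -358.8  119.8] psi 85.63 tiltz [ 0.006 -0.006 -1.   ] open 0.0635 ff 45.0 F [ 0.4 -1.1 -2.6] j [-0.79  0.55  1.5   0.    1.08 -0.71]
  to (651, -25.5, 115, 85.4) offset [346.3 158.    3.9] len 381 turn 0.2
  to (651, -25.5, 115, 93.4) offset [0. 0. 0.] len 0 turn -8.0
```

Emit:
{"op": "apply_moves", "data": {
  "deltas": [
    {"offset":[12,5.5,0],"turn":0,"jaw":55},
    {"offset":[22,10,0],"turn":0,"jaw":55},
    {"offset":[22,10,0],"turn":0,"jaw":55},
    {"offset":[22,10,0],"turn":0,"jaw":55},
    {"offset":[22,10,0],"turn":0,"jaw":55},
    {"offset":[22,10,0],"turn":0,"jaw":55},
    {"offset":[22,10,0],"turn":0,"jaw":55},
    {"offset":[22,10,0],"turn":0,"jaw":55}
  ]
}}

```text
time: 17.08
tool_pos: [0.5525, -0.1947, 0.1124]
tcp_rot: [-2.302, -2.132, 0.002]
force: [-0.6, -0.0, -3.4]
opening: 0.0635
finger_force: 45.0
```

Emit:
{"op": "apply_moves", "data": {
  "deltas": [
    {"offset":[22,10,0],"turn":0,"jaw":55},
    {"offset":[22,10,0],"turn":0,"jaw":55},
    {"offset":[22,10,0],"turn":0,"jaw":55},
    {"offset":[22,10,0],"turn":0,"jaw":55},
    {"offset":[22,10,0],"turn":0,"jaw":55},
    {"offset":[22,10,0],"turn":0,"jaw":55},
    {"offset":[22,10,0],"turn":0,"jaw":55},
    {"offset":[22,10,0],"turn":0,"jaw":55}
  ]
}}

```text
time: 17.75
tool_pos: [0.6453, -0.0256, 0.1121]
tcp_rot: [-2.302, -2.133, 0.004]
force: [0.5, 0.4, -2.8]
opening: 0.0637
finger_force: 45.0
```

Emit:
{"op": "apply_moves", "data": {
  "deltas": [
    {"offset":[4,2,0],"turn":-2,"jaw":55},
    {"offset":[0,0,0],"turn":-3,"jaw":55},
    {"offset":[0,0,0],"turn":-3,"jaw":55},
    {"offset":[0,0,0],"turn":0,"jaw":55},
    {"offset":[0,0,0],"turn":0,"jaw":55},
    {"offset":[0,0,0],"turn":0,"jaw":55}
  ]
}}

```text
time: 18.25
tool_pos: [0.6479, -0.0236, 0.1135]
tcp_rot: [-2.151, -2.288, 0.002]
force: [-0.4, 0.3, -1.5]
opening: 0.0638
finger_force: 45.0
```

```bash
python3 - <<'E'
from wr import *
s,c=wrist("w7")
go([(651,-25.5,67,93.4)],s)
c=capture("top");np.savez("top3.npz",**c)
cv2.imwrite("pics/top3.png",cv2.resize(c["img"][100:400,200:520,::-1],None,fx=2,fy=2))
E
```

```text
t 18.25 pos [647.9 -23.6 113.5] psi 93.53 tiltz [-0.002  0.    -1.   ] open 0.0638 ff 45.0 F [-0.4  0.3 -1.5] j [-0.15  0.67  1.3   0.    1.18 -0.22]
  to (651, -25.5, 67, 93.4) offset [-2.1  3.1 46.5] len 47 turn 0.1
```

View pics/w7.png

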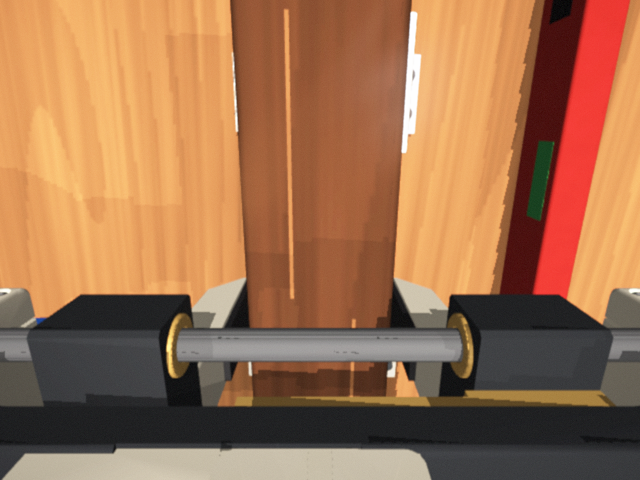

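View pics/top3.png

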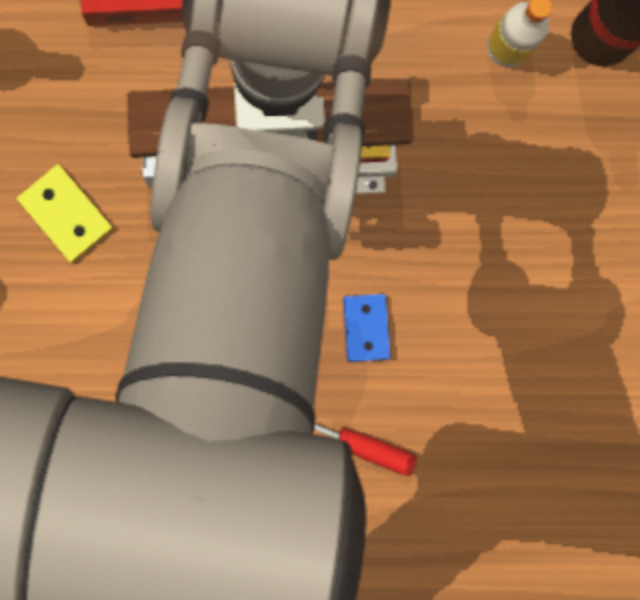

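Board held over both brackets, ends at top-view columns ~264 and ~406 (crop 128 and 412). The wrist view shows it square between the fingers, columns 240–405.

```bash
python3 - <<'E'
from h import *
c=dict(np.load("top3.npz"));W=cloud(c);z=W[...,2];h=cv2.cvtColor(c["img"],cv2.COLOR_RGB2HSV)
m=(abs(z-.126)<.006)&(h[...,2]<130)&(h[...,1]>80)
m[:130]=0;m[185:]=0
n,l,st,ce=cv2.connectedComponentsWithStats(m.astype(np.uint8));k=[i for i in range(1,n) if st[i,4]>60];print(st[k])
P=W[np.isin(l,k)];print(rect(P),np.median(P[:,2]))
print(rect(cast(c,np.argwhere(np.isin(l,k))[:,::-1],.126)))
E
```

```text
[[381 139  26  33 743]
 [264 145  23  33 542]
 [302 144  16  19 232]
 [359 149   8  22  67]]
[647.6 -24.2 280.2  63.7 -86.7] 0.12565146296667223
[646.3 -24.1 279.   63.7 -86.6]
```

Emit:
{"op": "apply_moves", "data": {
  "deltas": [
    {"offset":[-1.6,3.9,0],"turn":0,"jaw":55},
    {"offset":[0,0,15],"turn":0,"jaw":55},
    {"offset":[0,0,15],"turn":0,"jaw":55},
    {"offset":[0,0,8],"turn":0,"jaw":55},
    {"offset":[0,0,4],"turn":0,"jaw":55},
    {"offset":[0,0,2],"turn":0,"jaw":55},
    {"offset":[0,0,0],"turn":0,"jaw":55},
    {"offset":[0,0,0],"turn":0,"jaw":55}
  ]
}}

```text
time: 19.02
tool_pos: [0.653, -0.0255, 0.0714]
tcp_rot: [2.15, 2.29, 0.001]
force: [1.1, -0.7, -2.8]
opening: 0.0635
finger_force: 45.0
```

```bash
python3 -c "
from go import go
go([(652,-25,65.5,93.4)])"
```

```text
t 19.02 pos [653.  -25.5  71.4] psi 93.62 tiltz [ 0.001 -0.    -1.   ] open 0.0635 ff 45.0 F [ 1.1 -0.7 -2.8] j [-0.16  0.72  1.33 -0.    1.09 -0.22]
  to (652, -25, 65.5, 93.4) offset [ 0.5 -1.   5.9] len 6 turn 0.2
```

Emit:
{"op": "apply_moves", "data": {
  "deltas": [
    {"offset":[0.5,-1,2.5],"turn":0.2,"jaw":55},
    {"offset":[0,0,1.5],"turn":0,"jaw":55},
    {"offset":[0,0,1],"turn":0,"jaw":55},
    {"offset":[0,0,0.5],"turn":0,"jaw":55},
    {"offset":[0,0,0],"turn":0,"jaw":55},
    {"offset":[0,0,0],"turn":0,"jaw":55}
  ]
}}

```text
time: 19.52
tool_pos: [0.6515, -0.0249, 0.0655]
tcp_rot: [2.154, 2.287, 0.0]
force: [-1.6, 0.2, -0.6]
opening: 0.0634
finger_force: 45.0
```

Emit:
{"op": "apply_moves", "data": {
  "deltas": [
    {"offset":[0,0,0.4],"turn":0,"jaw":55},
    {"offset":[0,0,0],"turn":0,"jaw":76},
    {"offset":[0,0,0],"turn":0,"jaw":76},
    {"offset":[0,0,0],"turn":0,"jaw":76},
    {"offset":[0,0,0],"turn":0,"jaw":76},
    {"offset":[0,0,-10],"turn":0,"jaw":76},
    {"offset":[0,0,-30],"turn":0,"jaw":76},
    {"offset":[0,0,-30],"turn":0,"jaw":85}
  ]
}}

```text
time: 20.18
tool_pos: [0.6506, -0.0248, 0.1348]
tcp_rot: [-2.152, -2.285, 0.003]
force: [0.8, -0.9, 0.1]
opening: 0.0795
finger_force: 0.0
```

Emit:
{"op": "apply_moves", "data": {
  "deltas": [
    {"offset":[0,0,-30],"turn":0,"jaw":85},
    {"offset":[0,0,-10],"turn":0,"jaw":85},
    {"offset":[0,0,0],"turn":0,"jaw":85}
  ]
}}

```text
time: 20.43
tool_pos: [0.6533, -0.0252, 0.179]
tcp_rot: [2.15, 2.282, 0.007]
force: [0.9, -0.7, -0.7]
opening: 0.0847
finger_force: 0.0
```

```bash
python3 -c "
from go import go
go([(488,343,180,93.4),(488,343,180,60)])"
```

```text
t 20.43 pos [653.3 -25.2 179. ] psi 93.42 tiltz [ 0.007 -0.001 -1.   ] open 0.0847 ff 0.0 F [ 0.9 -0.7 -0.7] j [-0.16  0.61  1.21 -0.    1.31 -0.22]
  to (488, 343, 180, 93.4) offset [ 377.4 -143.    -2.7] len 404 turn 0.0
  to (488, 343, 180, 60) offset [0. 0. 0.] len 0 turn 33.4
```

Emit:
{"op": "apply_moves", "data": {
  "deltas": [
    {"offset":[23.6,-8.9,0],"turn":0,"jaw":90},
    {"offset":[23.6,-8.9,0],"turn":0,"jaw":90},
    {"offset":[23.6,-8.9,0],"turn":0,"jaw":90},
    {"offset":[23.6,-8.9,0],"turn":0,"jaw":90},
    {"offset":[23.6,-8.9,0],"turn":0,"jaw":90},
    {"offset":[23.6,-8.9,0],"turn":0,"jaw":90},
    {"offset":[23.6,-8.9,0],"turn":0,"jaw":90},
    {"offset":[23.6,-8.9,0],"turn":0,"jaw":90}
  ]
}}

```text
time: 21.1
tool_pos: [0.5676, 0.1602, 0.1729]
tcp_rot: [-2.153, -2.285, 0.004]
force: [0.5, -0.3, -1.2]
opening: 0.0904
finger_force: 0.0
```

Emit:
{"op": "apply_moves", "data": {
  "deltas": [
    {"offset":[23.6,-8.9,0],"turn":0,"jaw":90},
    {"offset":[23.6,-8.9,0],"turn":0,"jaw":90},
    {"offset":[23.6,-8.9,0],"turn":0,"jaw":90},
    {"offset":[23.6,-8.9,0],"turn":0,"jaw":90},
    {"offset":[0,0,0],"turn":0,"jaw":90},
    {"offset":[0,0,0],"turn":0,"jaw":90}
  ]
}}

```text
time: 21.6
tool_pos: [0.5268, 0.2521, 0.1733]
tcp_rot: [-2.151, -2.289, 0.004]
force: [-0.9, 0.1, 0.1]
opening: 0.09
finger_force: 0.0
```

```bash
python3 - <<'E'
from wr import *
s,c=wrist("w8");np.savez("w8.npz",**{k:v for k,v in c.items()})
go([(488,344,48,93.4)],s)
W=cloud(c);z=W[...,2];m=(abs(z-.096)<.006)&(np.hypot(W[...,0]-.488,W[...,1]-.344)<.06);blobs(c,m,.096,300)
c=capture("top");np.savez("top4.npz",**c);W=cloud(c);z=W[...,2];h=cv2.cvtColor(c["img"],cv2.COLOR_RGB2HSV)
m=(abs(z-.0775)<.006)&(h[...,2]<140)&(h[...,1]>80);m[:130]=0;m[200:]=0;blobs(c,m,.078,500)
for r in ((-.14,-.02),):pass
b=m&(W[...,0]>.55);print(len(W[b]),[np.round(np.median(z[b&(abs(W[...,1]-y)<.02)]),4) for y in (-.14,-.08,-.03,.03,.09)])
m=(abs(z-.0945)<.005)&(np.hypot(W[...,0]-.488,W[...,1]-.344)<.04);print("cork",m.sum(),rect(W[m]),W[m].mean(0)) if m.sum()>50 else print("cork hidden")
cv2.imwrite("pics/top4.png",cv2.resize(c["img"][100:300,100:440,::-1],None,fx=2.3,fy=2.3))
E
```

```text
t 21.60 pos [526.8 252.1 173.3] psi 93.56 tiltz [-0.002 -0.001 -1.   ] open 0.0900 ff 0.0 F [-0.9  0.1  0.1] j [ 0.32  0.5   1.43 -0.    1.21  0.25]
  to (488, 344, 48, 93.4) offset [ 94.3 -32.7 125.2] len 160 turn 0.2
 blob [ 225   47   81   87 5474] [488.3 347.7  48.   47.8 -62.1]
 blob [ 267  145  137   36 3867] [649.8 -25.3 279.   63.6 -86.8]
3940 [np.float64(0.0774), np.float64(0.0775), np.float64(0.0772), np.float64(0.0774), np.float64(0.0773)]
cork 258 [483.1 353.   35.8  35.1  81.1] [0.48422698 0.35182005 0.09502852]
```

View pics/top4.png

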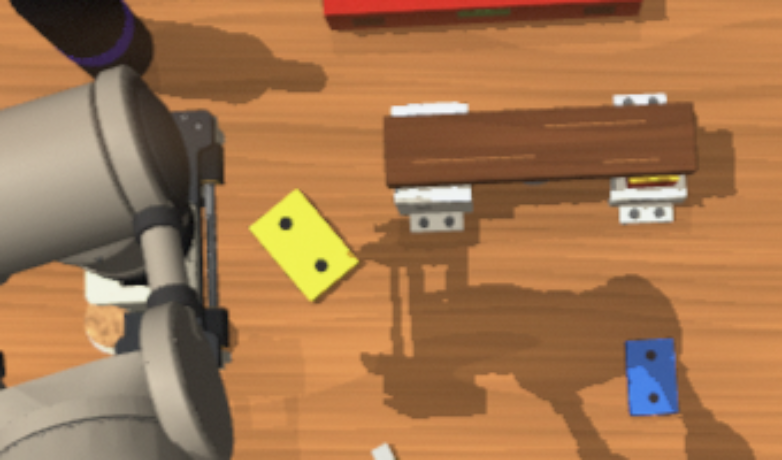

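View pics/w8.png

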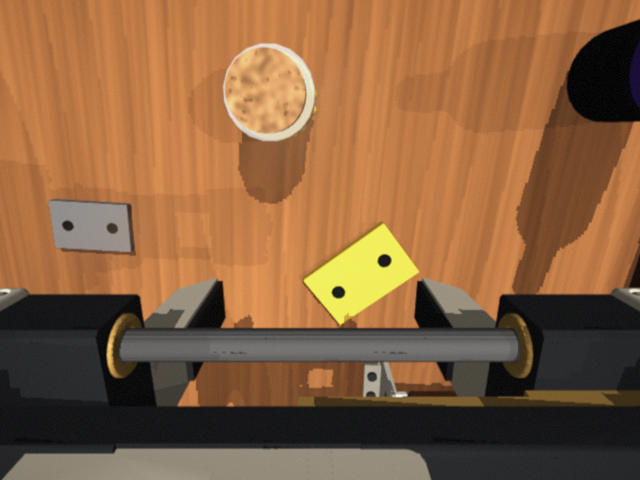

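Board is level, top 77.4 mm along its length, with both ends resting (crop (540,145)). The jar's cork is at wrist pixel (268,92), clear of other objects.

Emit:
{"op": "apply_moves", "data": {
  "deltas": [
    {"offset":[24,-8.1,0],"turn":0,"jaw":91},
    {"offset":[24,-8.1,0],"turn":0,"jaw":91},
    {"offset":[24,-8.1,0],"turn":0,"jaw":91},
    {"offset":[24,-8.1,0],"turn":0,"jaw":91},
    {"offset":[0,0,0],"turn":0,"jaw":91},
    {"offset":[0,0,0],"turn":0,"jaw":91},
    {"offset":[0,0,0],"turn":0,"jaw":91}
  ]
}}

```text
time: 22.28
tool_pos: [0.4905, 0.344, 0.1744]
tcp_rot: [2.155, 2.285, -0.001]
force: [0.8, -0.6, 0.8]
opening: 0.0906
finger_force: 0.0
```

```bash
python3 - <<'E'
from wr import *
s,c=wrist();W=cloud(c);z=W[...,2];m=(abs(z-.096)<.006)&(np.hypot(W[...,0]-.488,W[...,1]-.344)<.06);blobs(c,m,.096,300)
go([(488.3,346.3,46,93.4)],s)
E
```

```text
blob [ 281  205   71   70 3930] [488.4 348.3  48.6  47.4 -86.6]
t 22.28 pos [490.5 344.  174.4] psi 93.37 tiltz [-0.    -0.001 -1.   ] open 0.0906 ff 0.0 F [ 0.8 -0.6  0.8] j [ 0.48  0.52  1.39 -0.    1.23  0.43]
  to (488.3, 346.3, 46, 93.4) offset [  2.5  -2.  128.4] len 128 turn -0.0
```

Emit:
{"op": "apply_moves", "data": {
  "deltas": [
    {"offset":[3.2,-2,0],"turn":0,"jaw":91},
    {"offset":[0,0,30],"turn":0,"jaw":91},
    {"offset":[0,0,35],"turn":0,"jaw":91},
    {"offset":[0,0,35],"turn":0,"jaw":91},
    {"offset":[0,0,18],"turn":0,"jaw":91},
    {"offset":[0,0,8],"turn":0,"jaw":91},
    {"offset":[0,0,0],"turn":0,"jaw":91},
    {"offset":[0,0,0],"turn":0,"jaw":52}
  ],
  "force": 30
}}

```text
time: 23.0
tool_pos: [0.4885, 0.3483, 0.0496]
tcp_rot: [2.155, 2.286, 0.002]
force: [-0.2, -0.2, 0.3]
opening: 0.0877
finger_force: 0.0
```

Emit:
{"op": "apply_moves", "data": {
  "deltas": [
    {"offset":[0,0,0],"turn":0,"jaw":52},
    {"offset":[0,0,0],"turn":0,"jaw":52},
    {"offset":[0,0,0],"turn":0,"jaw":52},
    {"offset":[0,0,0],"turn":0,"jaw":52},
    {"offset":[0,0,0],"turn":0,"jaw":52},
    {"offset":[0,0,0],"turn":0,"jaw":52},
    {"offset":[0,0,0],"turn":0,"jaw":52}
  ]
}}

```text
time: 23.58
tool_pos: [0.488, 0.3486, 0.0496]
tcp_rot: [2.154, 2.287, 0.002]
force: [-1.7, -1.2, 6.4]
opening: 0.0593
finger_force: 30.0
```

```bash
python3 -c "
from go import go
go([(488,346,160,93.4),(650.5,-25.4,160,93.4)])"
```

```text
t 23.58 pos [488.  348.6  49.6] psi 93.43 tiltz [ 0.001  0.    -1.   ] open 0.0593 ff 30.0 F [-1.7 -1.2  6.4] j [ 0.49  0.66  1.52 -0.    0.96  0.43]
  to (488, 346, 160, 93.4) offset [-2.500e+00 -1.000e-01 -1.104e+02] len 110 turn 0.0
  to (650.5, -25.4, 160, 93.4) offset [-380.4  140.2    0. ] len 405 turn -0.0
```

Emit:
{"op": "apply_moves", "data": {
  "deltas": [
    {"offset":[0,0,-8],"turn":0,"jaw":52},
    {"offset":[0,0,-25],"turn":0,"jaw":52},
    {"offset":[0,0,-30],"turn":0,"jaw":52},
    {"offset":[0,0,-30],"turn":0,"jaw":52},
    {"offset":[0,0,-25],"turn":0,"jaw":52},
    {"offset":[-10,3.5,0],"turn":0,"jaw":52},
    {"offset":[-20,7.4,0],"turn":0,"jaw":52},
    {"offset":[-20,7.4,0],"turn":0,"jaw":52}
  ]
}}

```text
time: 24.25
tool_pos: [0.5084, 0.2988, 0.166]
tcp_rot: [-2.152, -2.288, 0.002]
force: [0.0, -0.1, -2.0]
opening: 0.0597
finger_force: 30.0
```

Emit:
{"op": "apply_moves", "data": {
  "deltas": [
    {"offset":[-20,7.4,0],"turn":0,"jaw":52},
    {"offset":[-20,7.4,0],"turn":0,"jaw":52},
    {"offset":[-20,7.4,0],"turn":0,"jaw":52},
    {"offset":[-20,7.4,0],"turn":0,"jaw":52},
    {"offset":[-20,7.4,0],"turn":0,"jaw":52},
    {"offset":[-20,7.4,0],"turn":0,"jaw":52},
    {"offset":[-20,7.4,0],"turn":0,"jaw":52},
    {"offset":[-20,7.4,0],"turn":0,"jaw":52}
  ]
}}

```text
time: 24.92
tool_pos: [0.5771, 0.1417, 0.1652]
tcp_rot: [-2.153, -2.285, 0.004]
force: [-0.1, 0.3, -3.1]
opening: 0.0596
finger_force: 30.0
```

Emit:
{"op": "apply_moves", "data": {
  "deltas": [
    {"offset":[-20,7.4,0],"turn":0,"jaw":52},
    {"offset":[-20,7.4,0],"turn":0,"jaw":52},
    {"offset":[-20,7.4,0],"turn":0,"jaw":52},
    {"offset":[-20,7.4,0],"turn":0,"jaw":52},
    {"offset":[-20,7.4,0],"turn":0,"jaw":52},
    {"offset":[-20,7.4,0],"turn":0,"jaw":52},
    {"offset":[-20,7.4,0],"turn":0,"jaw":52},
    {"offset":[-20,7.4,0],"turn":0,"jaw":52}
  ]
}}

```text
time: 25.58
tool_pos: [0.6456, -0.0143, 0.165]
tcp_rot: [-2.153, -2.285, 0.003]
force: [0.4, -1.6, -2.8]
opening: 0.0599
finger_force: 30.0
```

Emit:
{"op": "apply_moves", "data": {
  "deltas": [
    {"offset":[-8,3,0],"turn":0,"jaw":52},
    {"offset":[0,0,0],"turn":0,"jaw":52},
    {"offset":[0,0,0],"turn":0,"jaw":52}
  ]
}}

```text
time: 25.83
tool_pos: [0.649, -0.0206, 0.1656]
tcp_rot: [-2.154, -2.284, 0.002]
force: [0.9, 0.8, -3.3]
opening: 0.0595
finger_force: 30.0
```

```bash
python3 - <<'E'
from wr import *
s,c=wrist("w9");zt=s["tool_pos"][2]-.0496+.096;W=cloud(c);z=W[...,2];m=(abs(z-zt)<.005)&(np.hypot(W[...,0]-s["tool_pos"][0],W[...,1]-s["tool_pos"][1])<.04);print(zt);blobs(c,m,zt,300)
go([(650.5,-25.4,127.5,93.4)],s)
E
```

```text
0.21203483437481344
 blob [ 259  290  122   38 3236] [648.2  -1.8  41.6  13.9   3.4]
 blob [ 252  362  136   35 4344] [649.9 -29.8  48.   14.4   3.4]
t 25.83 pos [649.  -20.6 165.6] psi 93.37 tiltz [-0.002  0.001 -1.   ] open 0.0595 ff 30.0 F [ 0.9  0.8 -3.3] j [-0.15  0.62  1.23  0.    1.29 -0.21]
  to (650.5, -25.4, 127.5, 93.4) offset [-5.   1.3 38.1] len 38 turn -0.0
```

Emit:
{"op": "apply_moves", "data": {
  "deltas": [
    {"offset":[-5,1.3,0],"turn":0,"jaw":52},
    {"offset":[0,0,12],"turn":0,"jaw":52},
    {"offset":[0,0,12],"turn":0,"jaw":52},
    {"offset":[0,0,6],"turn":0,"jaw":52},
    {"offset":[0,0,3],"turn":0,"jaw":52},
    {"offset":[0,0,0],"turn":0,"jaw":52},
    {"offset":[0,0,0],"turn":0,"jaw":52}
  ]
}}

```text
time: 26.47
tool_pos: [0.6515, -0.0253, 0.1343]
tcp_rot: [2.153, 2.287, 0.0]
force: [0.1, -0.9, -3.3]
opening: 0.0593
finger_force: 30.0
```

```bash
python3 -c "
from go import go
go([(650.5,-25.4,127.5,93.4)])"
```

```text
t 26.47 pos [651.5 -25.3 134.3] psi 93.45 tiltz [ 0.001 -0.    -1.   ] open 0.0593 ff 30.0 F [ 0.1 -0.9 -3.3] j [-0.16  0.65  1.27 -0.    1.22 -0.22]
  to (650.5, -25.4, 127.5, 93.4) offset [-0.1 -1.   6.8] len 7 turn 0.0
```

Emit:
{"op": "apply_moves", "data": {
  "deltas": [
    {"offset":[0,-0.8,3],"turn":0,"jaw":52},
    {"offset":[0,0,2],"turn":0,"jaw":52},
    {"offset":[0,0,1],"turn":0,"jaw":52},
    {"offset":[0,0,0.5],"turn":0,"jaw":52},
    {"offset":[0,0,0],"turn":0,"jaw":52},
    {"offset":[0,0,0],"turn":0,"jaw":52}
  ]
}}

```text
time: 26.97
tool_pos: [0.6505, -0.0256, 0.1277]
tcp_rot: [2.154, 2.287, 0.0]
force: [-1.7, 0.4, 1.1]
opening: 0.0595
finger_force: 30.0
```

Emit:
{"op": "apply_moves", "data": {
  "deltas": [
    {"offset":[0,0,0],"turn":0,"jaw":85},
    {"offset":[0,0,0],"turn":0,"jaw":85},
    {"offset":[0,0,0],"turn":0,"jaw":85},
    {"offset":[0,0,0],"turn":0,"jaw":85},
    {"offset":[0,0,0],"turn":0,"jaw":85},
    {"offset":[0,0,-10],"turn":0,"jaw":85},
    {"offset":[0,0,-25],"turn":0,"jaw":85},
    {"offset":[0,0,-25],"turn":0,"jaw":85}
  ]
}}

```text
time: 27.63
tool_pos: [0.65, -0.0255, 0.1877]
tcp_rot: [-2.153, -2.285, 0.002]
force: [1.3, 0.1, 0.0]
opening: 0.0849
finger_force: 0.0
```

Emit:
{"op": "apply_moves", "data": {
  "deltas": [
    {"offset":[0,0,-25],"turn":0,"jaw":85},
    {"offset":[0,0,-25],"turn":0,"jaw":85},
    {"offset":[0,-20,0],"turn":0,"jaw":85},
    {"offset":[0,-30,0],"turn":0,"jaw":85},
    {"offset":[0,-30,0],"turn":0,"jaw":85},
    {"offset":[0,-30,0],"turn":0,"jaw":85},
    {"offset":[0,-30,0],"turn":0,"jaw":85},
    {"offset":[0,-30,0],"turn":0,"jaw":85}
  ]
}}

```text
time: 28.3
tool_pos: [0.4795, -0.0357, 0.2381]
tcp_rot: [2.153, 2.286, 0.001]
force: [0.9, -0.0, 0.1]
opening: 0.0847
finger_force: 0.0
```

Emit:
{"op": "apply_moves", "data": {
  "deltas": [
    {"offset":[30,0,0],"turn":0,"jaw":85},
    {"offset":[30,0,0],"turn":0,"jaw":85},
    {"offset":[30,0,0],"turn":0,"jaw":85},
    {"offset":[30,0,0],"turn":0,"jaw":85},
    {"offset":[30,0,0],"turn":0,"jaw":85},
    {"offset":[30,0,0],"turn":0,"jaw":85},
    {"offset":[30,0,0],"turn":0,"jaw":85},
    {"offset":[0,0,0],"turn":0,"jaw":85}
  ]
}}

```text
time: 28.97
tool_pos: [0.4678, 0.1782, 0.2382]
tcp_rot: [-2.149, -2.291, -0.004]
force: [0.6, -0.2, -0.3]
opening: 0.0848
finger_force: 0.0
```

```bash
python3 - <<'E'
from wr import *
go([])
a=capture("scene");c=capture("top");W=cloud(c);z=W[...,2]
m=(abs(z-.173)<.006)&(np.hypot(W[...,0]-.65,W[...,1]+.025)<.06);print("cork",m.sum(),W[m].mean(0),rect(W[m]))
h=cv2.cvtColor(c["img"],cv2.COLOR_RGB2HSV);m=(abs(z-.0775)<.006)&(h[...,2]<140)&(h[...,1]>80);m[:130]=0;m[200:]=0;print("board",rect(W[m]))
b=m;print([np.round(np.median(z[b&(abs(W[...,1]-y)<.02)]),4) for y in (-.14,.09)])
cv2.imwrite("pics/end.png",np.vstack([cv2.resize(a["img"][130:430,200:560,::-1],(600,300)),cv2.resize(c["img"][100:300,200:440,::-1],(600,300))]))
E
```

```text
t 28.97 pos [467.8 178.2 238.2] psi 93.65 tiltz [ 0.001  0.002 -1.   ] open 0.0848 ff 0.0 F [ 0.6 -0.2 -0.3] j [0.21 0.29 1.57 0.   1.28 0.15]
cork 519 [ 0.64996953 -0.02833422  0.1732485 ] [649.9 -28.4  47.8  45.3  -0. ]
board [628.  248.3 828.7  68.7 -85.4]
[np.float64(0.0774), np.float64(0.0772)]
```

View pics/end.png

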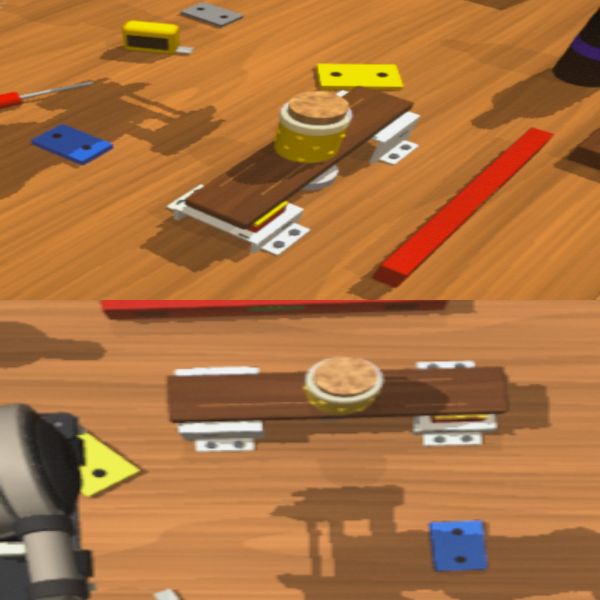

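The final picture shows the board level across both supports, the jar upright about 3 mm from the board's middle, and the tin and blue packer untouched. I'm handing it in.

```bash
python3 -c "
from plant import *
print(close_job())"
```

```text
the job is handed in; nothing more can be done
None
```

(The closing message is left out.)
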